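# Measure a keepsake carton on the column height gauge

### The arm

A 6-joint arm with a two-finger parallel gripper is mounted at the origin on the work surface. World frame = base frame: x ahead of the robot, y to its left, z up, the work surface at z = 0. Lengths are in m, angles in degrees, forces in N, time in s.
With the tool pointing down it reaches from about 0.4 to 0.825 m from the base axis. Payload 7 kg.
Tool frame: the origin (TCP) lies between the finger pads; the fingertips stand 19 mm ahead of it and the grasp point (between the pads) is the TCP; x points along the fingers, y is the direction in which the jaws open and shut, and the axes are right-handed (so a half turn about x gives the same grasp; the last joint's range is limited). The gripper opens to 88 mm and grips with 3 to 60 N. Pads are 19 mm wide; open, the fingers measure 130 mm over their backs; the gripper's body (78 mm by 193 mm) begins 47 mm behind the grasp point.
Start: joints at [93.57, 20.546, 0.682, 0, -70.136, -16.507], TCP at [0.151, 0.658, 0.246] pointing down, gripper open.
Joint ranges: [-176.03, 176.03], [-82.01, 121.73], [-58.28, 71.71], [-173.87, 95.51], [-174.79, -0.11], [-173.66, 173.66]. Speed limits (degrees/s): [136.94, 136.94, 172.46, 180, 180, 180].

### API

Orientations are given as [roll, pitch, yaw] about the fixed x, y, z axes, in that order (R = Rz(yaw) Ry(pitch) Rx(roll)).
In Python, from plant import r gives the robot as it stands.
- The arm moves only by the tool send_rows, never from a script. Its argument "plan" is a list of rows, each a list of 2 entries, a list of its own where there are three numbers: the shift along the tool's x, y, z scaled (see below), then the turn, a rotation vector about the tool's x, y, z scaled (see below). A call has exactly 5 rows; each row is the pose to reach, as a shift and turn from the pose measured when the call began, along the tool's axes at that moment; what a row does not reach only later rows make up. The controller multiplies each number of a shift by 0.15 m and each number of a turn by pi/4 rad. A row lasts 1/10 s, in which the tool goes at most 50 mm and 8.59 degrees, less where a joint would pass 70% of its speed; a pose out of reach is approached as far as the arm can. A call with a number of a shift or a turn outside -1 to 1 is refused whole. A call with a gripper value outside its range is refused whole. "jaw" is the opening, from -1 (shut) to 1 (fully open), so that 0 is half open, set as the call begins (left out, the last holds). The fingers move at their own pace and stop on an object; "force" is the grip in N (left out, the last holds). Time passes only in rows, so rows that repeat a pose let the fingers close, or fill a call up. It gives the time, the measured TCP pose, the force and the opening at its end, in the units of the state.
- r.get_state(): the state, without advancing time (a new reading comes with each control period).
- r.capture(name): name is "side" or "top" or "wrist"; returns a dict with "color" (384x512x3 uint8, red, green, blue), "range_z" (384x512 float32, m along the optical axis (not along the pixel's ray), 0 where there is no reading), "mtx" (3x3 intrinsics, pixels), "pose" (4x4, takes a point from camera to world coordinates). Camera axes: x right, y down, z forward; pixel columns grow to the right and rows downward; lengths in m; the calibration is good to about 2 mm. A picture is of the moment at which its call begins.
- r.close_job(): hands the job in, once; it reports no verdict.
Trained networks look in a picture, given as the dict that the camera call returned (one of the last four; its "shot" number tells which), for a name from the list of things; names that differ only in an ending like _2 or _b are one class to them, and where a whole thing is asked for, a point or a joint stands for the part that bears it (a point fixed in the world has none). Each returns a list of dicts, best first, with "score" (0 to 1); they miss things now and then, are a little off and sometimes report something else, mostly with a low value. They report only what shows in the picture. A call takes as long as a camera call. They do not tell look-alikes from the thing itself.
- r.find_in(picture, target): "uv" ([column, row] in pixels, amid what is visible of it).
- r.trace(picture, target): "mask" (384x512 bool, what is visible of it) and "uv" ([column, row] in pixels, amid what is visible of it).
The state is a dict: "time_s": time; "joints": joint angles; "qd": joint speeds; "joint_torque": joint torques, N m; "tcp_pos": TCP position; "eef_rot": TCP orientation; "contact_force": force on the tool from outside, world axes, zero at the start; "moment": the same for the moment, N m; "gripper_width": finger opening in m.
Only numpy, scipy, OpenCV 4.12 (cv2) and the standard library are available. Lean on these libraries where they do the work, as an engineer would, in place of code of your own. Each camera call takes 0.05 s, during which the arm holds its last target. There are 200 camera calls.

### The job

The long lidded cardboard carton is to be measured as it stands, so that a storage box can be ordered for it. Lay it flat on the measuring board and push it fully home, its end and its side flush against the two low fences in the corner under the gauge; then take the gauge's slide by its grip and lower it until the sprung foot bears on the lid and its stem is pushed in about half-way, to the dark line on it, never hard against its stop. Let go and leave the carton and the slide like that for the reading, and leave the other things on the table where they are.

Things in the scene. Friction and masses are not known exactly. Their poses are not given: they have to be found in the camera images.
- carton: The carton, kraft cardboard, long and narrow: a tray 142 x 50 mm, 46 mm high, under a deep lid 150 x 58 mm that is 4 mm larger all round. This point: on its centre line, 24 mm above the underside; x along its length, z up; both ends alike. 0.3 to 0.6 kg. Grip and carry it by the lid across the 58 mm width; the lid sits stiffly, moving only above 22 N.
- carton_under (a point): Centre of the carton's underside. The full carton's lid stands up on its contents: its top is 53 to 73 mm above this point, different each time and told nowhere. The lid's skirt reaches 36 mm down from its top, so at least 17 mm of tray shows below it.
- board: The measuring board (fixed): a grey plate 12 mm thick. Origin: on its underside (table level) straight below the gauge's foot; x along the board towards the gauge's column, y to its left, z up. The plate spans x -210 to +135, y -60 to +80 mm. With its tray home against both fences the carton's point lies at x -6, y 0, z +36 mm, its length along x (either way round).
- fence_corner (a point): Inner corner of the two fences, on the plate's top (board x +65, y -25, z +12 mm; axes as the board's). The fences are aluminium, 10 mm thick and 10 mm high above the plate: the end fence runs from here 105 mm to +y, the side fence 255 mm to -x. The carton's tray stops against them; its lid passes over them, overhanging by 4 mm.
- column_foot (a point): Foot of the gauge's column, middle of its near face (board x +85, y 0, z +12 mm). The column is 30 mm deep, 50 mm wide, its top 262 mm above the table; the slide's carriage is 66 mm wide, and its arm reaches 85 mm from the column's face towards -x to the foot's axis.
- slide (a joint): The gauge's slide on its column, m: height of the foot's sole above the plate's top while the foot is not pushed in; up is positive, 0 to 0.155, starting at 0.115 to 0.15. Friction of about 9 N holds it where it is left; it weighs 4 N, so it takes about 5 N to move down and 13 N to move up.
- foot (a joint): The sprung foot, m: how far its stem is pushed up into the slide: 0 hanging free, 0.006 when the dark line on the stem is level with its housing's lower edge, 0.012 hard against its stop. Its spring gives about 2 N at first and 0.8 N more per mm. The foot is a steel disc 32 mm across; the housing's lower edge is 22 mm above the free sole.
- slide_grip (a point): Centre of the slide's grip: a black ribbed block 40 mm along the board's x, 22 mm wide across (y), 34 mm high, straight above the foot, free at both sides and on top; the arm under it is also 22 mm wide. This point is 83 mm above the free foot's sole and 85 mm from the column's near face.
- tin: Bystander: blue lidded tin, 118 x 78 mm, 42 mm high; origin at its underside. Leave it.
- stone: Bystander: grey whetstone 165 x 56 mm on a wooden stand 200 x 72 mm, 40 mm high in all; origin at its underside. Leave it.
- bottle_a: Bystander: glass bottle, 64 mm across, 190 mm high; origin at its underside. Leave it.
- tape: Bystander: roll of packing tape lying flat, 100 mm across, 48 mm high; origin at its underside. Leave it.
- brush: Bystander: dusting brush, 200 mm long with a wooden handle, lying on the table; origin on its underside, half-way along. Leave it.
Mind the look-alikes: they are no part of the job. Leave any purple look-alike of the carton alone.

How it is judged:
By the outcome, as a careful person would: the job done as asked, in the order asked, and still so for the second after the job is handed in, with the robot touching nothing.
It also fails if it takes over 72 s, if anything falls off the work surface, if the arm or the gripper's body presses on something with over 40 N, if the wrist force passes 120 N, or if a joint passes its speed limit or range.

## Working session

There is one attempt and no reset: what is moved stays moved. The work goes in short steps, Python scripts to look and compute and a tool call to move; the robot and the scene stay as the last step left them, time stands still between calls to the robot, and variables do not carry over. Pictures are saved under pics/ and viewed, about 8 in all and at most 12, crops included, and the job is handed in when it is done.

Besides the shell and the picture viewer there is one more tool, called after "Request:" as name(argument=value, ...), one argument or row to a line, values as JSON. send_rows: Moves the arm, as the interface text tells. Its arguments: {"type":"object","properties":{"plan":{"type":"array"},"jaw":{"type":"number"},"force":{"type":"number"}},"required":["plan"]}

```bash
ls; mkdir -p pics
cat > h.py <<'E'
import numpy as np, cv2
from plant import r
from scipy.spatial.transform import Rotation as R
def cloud(c):
    z=c["range_z"]; K=c["mtx"]; v,u=np.mgrid[:384,:512]
    p=np.stack([(u-K[0,2])/K[0,0]*z,(v-K[1,2])/K[1,1]*z,z],-1)
    return p@c["pose"][:3,:3].T+c["pose"][:3,3]
def proj(c,P):
    q=(np.asarray(P)-c["pose"][:3,3])@c["pose"][:3,:3]; q=q@c["mtx"].T
    return q[...,:2]/q[...,2:]
def save(c,n): cv2.imwrite(f"pics/{n}.png",c["color"][...,::-1])
def st():
    s=r.get_state(); print({k:np.round(s[k],4).tolist() for k in("time_s","tcp_pos","eef_rot","contact_force","gripper_width","joints")}); return s
def go(pos,rpy,s=None):
    """shift, turn in units from current pose to world pose"""
    s=s or r.get_state(); R0=R.from_euler("xyz",s["eef_rot"],degrees=True)
    d=R0.inv().apply(np.array(pos)-s["tcp_pos"])/0.15
    t=(R0.inv()*R.from_euler("xyz",rpy,degrees=True)).as_rotvec()/(np.pi/4)
    print("shift",d.round(3).tolist(),"turn",t.round(3).tolist())
E
python3 - <<'E'
from h import *
s=st(); 
ims=[]
for n in("side","top"):
    c=r.capture(n); ims.append(c["color"]); P=cloud(c)
    print(n,c["pose"].round(3).tolist(),c["mtx"].round(1).tolist())
    np.savez(f"{n}.npz",**{k:c[k] for k in("color","range_z","mtx","pose")})
    for t in("carton","board","slide","foot","slide_grip","tin","stone","bottle_a","tape","brush"):
        for d in r.trace(c,t)[:3]:
            if d["score"]<.2: continue
            m=d["mask"]; q=P[m&(c["range_z"]>0)]
            print(t,round(d["score"],2),np.round(d["uv"]),m.sum(),np.median(q,0).round(3),np.percentile(q[:,2],[2,98]).round(3))
cv2.imwrite("pics/a.png",cv2.resize(np.vstack(ims)[...,::-1],None,fx=.78,fy=.78))
cv2.imwrite("pics/top0.png",cv2.resize(ims[1][...,::-1],None,fx=1.5,fy=1.5))
cv2.imwrite("pics/side0.png",cv2.resize(ims[0][...,::-1],None,fx=1.5,fy=1.5))
E
```

```text
pics
{'time_s': 0.0, 'tcp_pos': [0.151, 0.6574, 0.2446], 'eef_rot': [95.4514, 89.9038, -97.4933], 'contact_force': [-0.1688, -0.8981, -0.2452], 'gripper_width': 0.0877, 'joints': [93.5708, 20.5902, 0.6336, -0.0196, -70.1378, -16.5087]}
side [[-0.961, -0.203, 0.187, 0.271], [-0.276, 0.74, -0.614, 0.52], [-0.014, -0.642, -0.767, 0.773], [0.0, 0.0, 0.0, 1.0]] [[351.5, 0.0, 251.7], [0.0, 351.5, 193.6], [0.0, 0.0, 1.0]]
carton 0.94 [340. 367.] 2748 [0.167 0.305 0.05 ] [0.02  0.052]
carton 0.66 [269. 228.] 1675 [0.372 0.028 0.049] [0.002 0.052]
carton 0.62 [191. 371.] 2136 [0.438 0.393 0.058] [0.033 0.061]
board 0.96 [217. 160.] 5974 [ 0.588 -0.172  0.014] [0.006 0.269]
slide 0.79 [207. 114.] 1010 [ 0.615 -0.179  0.195] [0.042 0.231]
slide_grip 0.7 [203. 110.] 1033 [ 0.618 -0.179  0.194] [-0.     0.231]
tin 0.55 [206. 280.] 1950 [0.483 0.213 0.042] [0.009 0.045]
stone 0.7 [128. 331.] 3317 [0.601 0.356 0.04 ] [0.012 0.043]
bottle_a 0.97 [124. 208.] 1326 [0.72  0.11  0.109] [0.011 0.191]
tape 0.92 [264. 312.] 1324 [0.332 0.268 0.047] [0.004 0.051]
brush 0.61 [289. 122.] 453 [ 0.413 -0.43   0
[... 449 characters left out ...]
 0.27 ]
board 0.46 [121. 150.] 1721 [0.606 0.34  0.038] [0.003 0.046]
slide 0.93 [311. 112.] 668 [ 0.632 -0.185  0.198] [0.134 0.233]
foot 0.49 [310. 145.] 36 [ 0.571 -0.188  0.136] [0.131 0.14 ]
slide_grip 0.94 [309. 113.] 710 [ 0.637 -0.185  0.198] [0.13  0.233]
tin 0.59 [171. 187.] 1205 [0.481 0.199 0.042] [0.002 0.048]
stone 0.7 [121. 148.] 1573 [0.606 0.339 0.039] [0.011 0.046]
stone 0.65 [ 98. 198.] 1223 [0.446 0.396 0.058] [0.031 0.064]
stone 0.61 [307. 108.] 724 [ 0.637 -0.185  0.198] [0.133 0.233]
bottle_a 0.6 [208.  98.] 761 [0.717 0.091 0.122] [0.013 0.193]
tape 0.88 [160. 247.] 570 [0.329 0.256 0.046] [0.009 0.053]
brush 0.84 [398. 206.] 845 [ 0.41  -0.437  0.017] [-0.001  0.024]
```

View pics/top0.png

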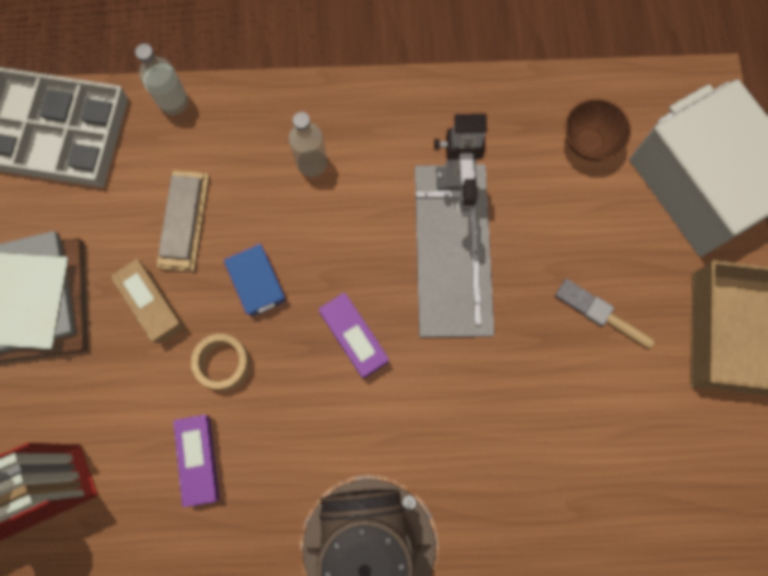

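View pics/side0.png

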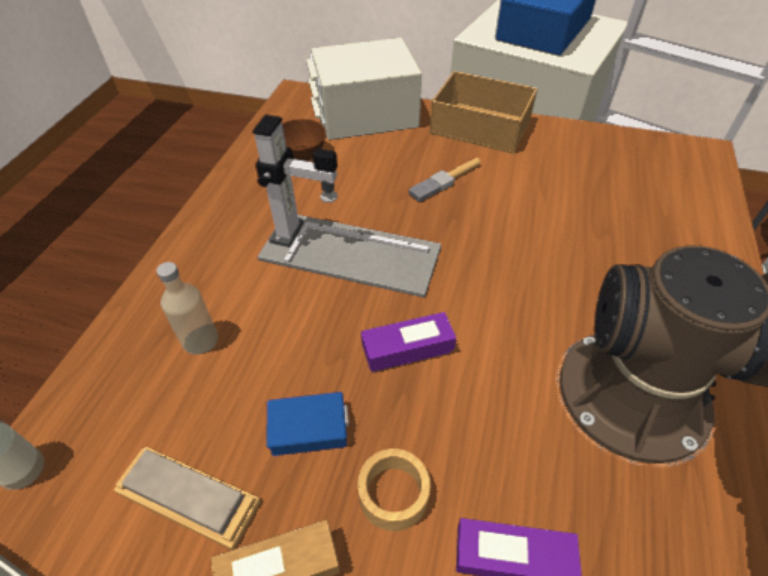

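The top view shows the kraft carton at about (146,300) in the 1.5x picture, between the whetstone and the tape. Two purple look-alikes lie at (353,335) and (195,460). The gauge is at (470,160), with the board running towards the robot and the side fence on its right. The side view agrees: the kraft carton is at (280,555) and the slide is up. Next I'll fit the poses.

Run:
```python
from h import *
def rect(q):
    (cx,cy),(w,h),a=cv2.minAreaRect((q[:,:2]*1000).astype(np.float32))
    if w<h: w,h,a=h,w,a+90
    return np.round([cx,cy,w,h,(a+90)%180-90],1)
for n in("side","top"):
    c=dict(np.load(n+".npz")); P=cloud(c); ok=c["range_z"]>0
    hsv=cv2.cvtColor(c["color"],cv2.COLOR_RGB2HSV)
    X,Y,Z=P[...,0],P[...,1],P[...,2]
    m=ok&(abs(X-.446)<.11)&(abs(Y-.396)<.09)&(Z>.052)&(Z<.08)
    k=cv2.connectedComponentsWithStats(m.astype(np.uint8)); i=1+np.argmax(k[2][1:,4]); q=P[k[1]==i]
    print(n,"lid",rect(q),len(q),np.percentile(q[:,2],[10,50,90]).round(4))
    m=ok&(hsv[...,1]<60)&(abs(X-.54)<.22)&(abs(Y+.19)<.11)&(Z>.006)&(Z<.030)
    k=cv2.connectedComponentsWithStats(m.astype(np.uint8)); i=1+np.argmax(k[2][1:,4]); q=P[k[1]==i]
    print("board",rect(q),len(q),np.percentile(q[:,2],[10,50,90]).round(4))
    # table level
    t=P[ok&(abs(Z)<.008)]; print("table",np.median(t[:,2]).round(4))
    m=ok&(abs(X-.6)<.13)&(abs(Y+.19)<.06)
    for lo,hi in((.10,.125),(.125,.145),(.145,.18),(.18,.21),(.21,.235),(.235,.28)):
        q=P[m&(Z>lo)&(Z<hi)]
        if len(q)>5: print(lo,len(q),q.min(0).round(3),q.max(0).round(3),np.median(q,0).round(3))
```

```text
side lid [450.1 402.3 150.   58.5  33.2] 2056 [0.0567 0.0583 0.06  ]
board [ 541.8 -176.6  343.2  142.8   -1.1] 3714 [0.0102 0.0124 0.0206]
table 0.0003
0.1 117 [ 0.662 -0.215  0.1  ] [ 0.695 -0.163  0.125] [ 0.666 -0.167  0.112]
0.125 166 [ 0.564 -0.213  0.125] [ 0.696 -0.162  0.145] [ 0.664 -0.178  0.135]
0.145 211 [ 0.564 -0.211  0.145] [ 0.7   -0.136  0.18 ] [ 0.658 -0.177  0.167]
0.18 645 [ 0.559 -0.221  0.18 ] [ 0.703 -0.134  0.21 ] [ 0.655 -0.178  0.196]
0.21 322 [ 0.559 -0.214  0.21 ] [ 0.694 -0.163  0.235] [ 0.595 -0.178  0.225]
0.235 369 [ 0.662 -0.217  0.235] [ 0.697 -0.161  0.273] [ 0.673 -0.177  0.264]
top lid [450.3 401.1 152.7  58.6  33.4] 1124 [0.0553 0.0587 0.0621]
board [ 541.5 -178.1  344.6  139.6   -0.9] 4852 [0.009  0.0127 0.019 ]
table 0.0005
0.1 34 [ 0.662 -0.215  0.1  ] [ 0.68  -0.166  0.124] [ 0.665 -0.175  0.111]
0.125 85 [ 0.564 -0.215  0.125] [ 0.669 -0.166  0.145] [ 0.577 -0.182  0.135]
0.145 61 [ 0.567 -0.221  0.148] [ 0.689 -0.158  0.18 ] [ 0.656 -0.179  0.173]
0.18 476 [ 0.559 -0.224  0.18 ] [ 0.703 -0.136  0.21 ] [ 0.657 -0.184  0.198]
0.21 246 [ 0.558 -0.215  0.21 ] [ 0.697 -0.164  0.235] [ 0.588 -0.188  0.228]
0.235 387 [ 0.587 -0.218  0.235] [ 0.696 -0.165  0.276] [ 0.672 -0.191  0.269]
```

```bash
cat >> h.py <<'E'
BO=np.array([.579,-.1881,0]); BY=-1.0
def bw(p): # board->world
    return BO+R.from_euler("z",BY,degrees=True).apply(p)
def down(yaw,sg=1):
    a=np.radians(yaw); x=np.array([0,0,-1.]); y=sg*np.array([-np.sin(a),np.cos(a),0]); return R.from_matrix(np.stack([x,y,np.cross(x,y)],1))
def god(pos,yaw,sg=1,frm=None):
    """frm=(pos,yaw): plan from a predicted pose instead of the measured one"""
    if frm is not None: p0=np.array(frm[0]); R0=down(frm[1],sg)
    else: s=r.get_state(); p0=np.array(s["tcp_pos"]); R0=R.from_euler("xyz",s["eef_rot"],degrees=True)
    d=R0.inv().apply(np.array(pos)-p0)/0.15; t=(R0.inv()*down(yaw,sg)).as_rotvec()/(np.pi/4)
    print("shift",d.round(3).tolist(),"turn",t.round(3).tolist(),"mm",(np.linalg.norm(d)*150).round(1))
E
python3 - <<'E'
from h import *
s=r.get_state(); R0=R.from_euler("xyz",s["eef_rot"],degrees=True)
print(R0.as_matrix().round(3))
ty=R0.as_matrix()[:,1]; psi=np.degrees(np.arctan2(ty[1],ty[0]));print("psi",psi)
for sg in(1,-1):
    for nm,p,yaw in(("carton",(.450,.402),33.3),("board",bw([-.08,0,0])[:2],-1),("slide",BO[:2],-1)):
        t=yaw+90*sg; q1=np.degrees(np.arctan2(p[1],p[0])); print(sg,nm,"q6~",(-16.5+(q1-93.57)-(t-psi)+180)%360-180)
    god([.450,.402,.16],33.3,sg)
E
```

```text
[[-0.    -0.224 -0.975]
 [-0.    -0.975  0.224]
 [-1.     0.     0.   ]]
psi -102.93781444562053
1 carton q6~ 65.4676629478596
1 board q6~ 37.47901067262063
1 slide q6~ 39.994736907804736
shift [0.57, 1.216, -2.324] turn [2.972, -0.0, -0.0] mm 402.6
-1 carton q6~ -114.53233705214043
-1 board q6~ -142.52098932737937
-1 slide q6~ -140.00526309219532
shift [0.57, 1.216, -2.324] turn [-1.028, 0.0, -0.0] mm 402.6
```

Request:
send_rows(
  plan=[
    [[0,0.15,-0.25],[0,0,0]],
    [[0,0.3,-0.5],[0,0,0]],
    [[0,0.45,-0.75],[0,0,0]],
    [[0,0.6,-1],[0,0,0]],
    [[0,0.6,-1],[0,0,0]],
  ],
  jaw=1,
)

```text
time_s: 1.6
tcp_pos: [0.2799, 0.5333, 0.2462]
eef_rot: [174.8, 90.0, -18.3]
contact_force: [0.2, 0.1, 0.1]
gripper_width: 0.0876
```

Request:
send_rows(
  plan=[
    [[0,0.15,-0.25],[0,0,0]],
    [[0,0.3,-0.5],[0,0,0]],
    [[0,0.45,-0.75],[0,0,0]],
    [[0,0.6,-1],[0,0,0]],
    [[0,0.6,-1],[0,0,0]],
  ],
)

```text
time_s: 2.1
tcp_pos: [0.408, 0.4086, 0.2464]
eef_rot: [151.5, 90.0, -41.8]
contact_force: [-0.1, 0.9, -0.4]
gripper_width: 0.0876
```

Request:
send_rows(
  plan=[
    [[0.1,0,-0.1],[-0.18,0,0]],
    [[0.2,0,-0.2],[-0.37,0,0]],
    [[0.3,0.01,-0.32],[-0.56,0,0]],
    [[0.3,0.01,-0.32],[-0.75,0,0]],
    [[0.3,0.01,-0.32],[-0.94,0,0]],
  ],
)

```text
time_s: 2.6
tcp_pos: [0.4545, 0.3961, 0.2006]
eef_rot: [51.3, 89.9, -99.5]
contact_force: [-0.2, 0.2, 0.8]
gripper_width: 0.0875
```

Run:
```python
from h import *
st(); god([.450,.402,.15],33.3,-1)
c=r.capture("wrist"); P=cloud(c); save(c,"w1"); ok=c["range_z"]>0
for d in r.trace(c,"carton")[:2]:
    q=P[d["mask"]&ok]; z=np.percentile(q[:,2],80); q=q[abs(q[:,2]-z)<.006]
    print(d["score"],d["uv"],z,cv2.minAreaRect((q[:,:2]*1000).astype(np.float32)),np.median(q[:,2]))
```

```text
{'time_s': 2.6, 'tcp_pos': [0.4545, 0.3961, 0.2006], 'eef_rot': [51.2831, 89.9082, -99.4537], 'contact_force': [-0.1708, 0.2286, 0.7878], 'gripper_width': 0.0875, 'joints': [59.6453, 15.7191, -12.3819, 0.0371, -61.9848, 59.6005]}
shift [0.337, -0.049, 0.006] turn [-0.09, 0.001, -0.002] mm 51.1
0.68 [251.8, 176.8] 0.05920318618514826 ((455.28216552734375, 403.5175476074219), (141.502197265625, 58.09685134887695), 33.462039947509766) 0.058591813316591385
```

Request:
send_rows(
  plan=[
    [[0.2,-0.043,0],[-0.09,0,0]],
    [[0.45,-0.043,0],[-0.09,0,0]],
    [[0.7,-0.043,0],[-0.09,0,0]],
    [[0.9,-0.043,0],[-0.09,0,0]],
    [[1.0,-0.043,0],[-0.09,0,0]],
  ],
)

```text
time_s: 3.2
tcp_pos: [0.4499, 0.4013, 0.0485]
eef_rot: [29.8, 89.8, -117.3]
contact_force: [-0.2, -0.2, -0.2]
gripper_width: 0.0877
```

Run:
```python
from h import *
st(); god([.451,.4015,.044],33.3,-1)
```

```text
{'time_s': 3.2, 'tcp_pos': [0.4499, 0.4013, 0.0485], 'eef_rot': [29.8488, 89.7818, -117.3064], 'contact_force': [-0.244, -0.1893, -0.1501], 'gripper_width': 0.0877, 'joints': [60.2839, 24.9854, -21.5749, 0.0133, -43.6577, 62.5513]}
shift [0.03, 0.003, -0.007] turn [-0.01, 0.004, -0.002] mm 4.6
```

Request:
send_rows(
  plan=[
    [[0.03,0,0],[-0.01,0,0]],
    [[0.03,0,0],[-0.01,0,0]],
    [[0.03,0,0],[-0.01,0,0]],
    [[0.03,0,0],[-0.01,0,0]],
    [[0.03,0,0],[-0.01,0,0]],
  ],
  jaw=-1,
  force=25,
)

```text
time_s: 3.7
tcp_pos: [0.4504, 0.4018, 0.0453]
eef_rot: [42.0, 89.9, -104.7]
contact_force: [-0.0, -0.8, 3.9]
gripper_width: 0.0577
```

Request:
send_rows(
  plan=[
    [[-0.05,0,0],[0,0,0]],
    [[-0.15,0,0],[0,0,0]],
    [[-0.3,0,0],[0,0,0]],
    [[-0.5,0,0],[0,0,0]],
    [[-0.6,0,0],[0,0,0]],
  ],
)

```text
time_s: 4.2
tcp_pos: [0.4508, 0.4025, 0.138]
eef_rot: [171.8, 89.9, 25.1]
contact_force: [0.7, 1.3, -4.4]
gripper_width: 0.0577
```

Run:
```python
from h import *
st(); 
c=r.capture("wrist"); P=cloud(c); save(c,"w2"); ok=c["range_z"]>0
p=bw([-.095,.003,.14]);print(p); god(p,BY,-1)
```

```text
{'time_s': 4.2, 'tcp_pos': [0.4508, 0.4025, 0.138], 'eef_rot': [171.8418, 89.9449, 25.112], 'contact_force': [0.7296, 1.3375, -4.4263], 'gripper_width': 0.0577, 'joints': [60.2838, 19.0315, -16.6689, 0.0391, -54.2547, 62.9637]}
[ 0.48406683 -0.18344248  0.14      ]
shift [-0.009, 3.388, 1.965] turn [0.762, -0.004, 0.002] mm 587.5
```

View pics/w2.png

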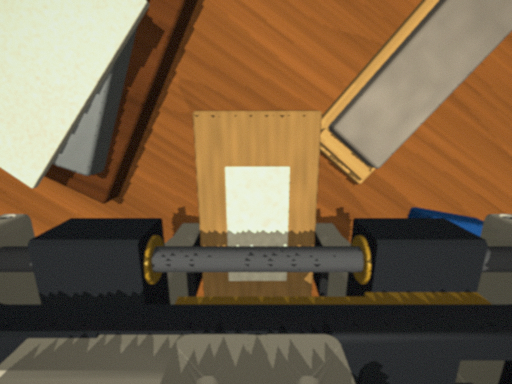

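Request:
send_rows(
  plan=[
    [[0,0.1,0.07],[0.15,0,0]],
    [[0,0.3,0.2],[0.3,0,0]],
    [[0,0.5,0.33],[0.47,0,0]],
    [[0,0.7,0.46],[0.63,0,0]],
    [[0,0.78,0.51],[0.76,0,0]],
  ],
)

```text
time_s: 4.75
tcp_pos: [0.4502, 0.2598, 0.1389]
eef_rot: [-105.1, 89.9, 73.6]
contact_force: [1.4, 0.2, -5.2]
gripper_width: 0.0578
```

Request:
send_rows(
  plan=[
    [[0,0.2,-0.01],[0,0,0]],
    [[0,0.4,-0.02],[0,0,0]],
    [[0,0.6,-0.03],[0,0,0]],
    [[0,0.8,-0.05],[0,0,0]],
    [[0,0.99,-0.06],[0,0,0]],
  ],
)

```text
time_s: 5.25
tcp_pos: [0.455, 0.1096, 0.1384]
eef_rot: [-57.4, 89.9, 121.3]
contact_force: [0.4, -0.5, -5.0]
gripper_width: 0.0582
```

Request:
send_rows(
  plan=[
    [[0,0.2,-0.01],[0,0,0]],
    [[0,0.4,-0.02],[0,0,0]],
    [[0,0.6,-0.03],[0,0,0]],
    [[0,0.8,-0.05],[0,0,0]],
    [[0,0.99,-0.06],[0,0,0]],
  ],
)

```text
time_s: 5.75
tcp_pos: [0.4597, -0.0404, 0.1379]
eef_rot: [-44.2, 89.9, 134.4]
contact_force: [0.7, -0.1, -6.1]
gripper_width: 0.0581
```

Run:
```python
from h import *
st(); 
p=bw([-.11,.003,.14]);print(p); god(p,BY,-1)
```

```text
{'time_s': 5.75, 'tcp_pos': [0.4597, -0.0404, 0.1379], 'eef_rot': [-44.2101, 89.9042, 134.4061], 'contact_force': [0.7191, -0.0832, -6.0627], 'gripper_width': 0.0581, 'joints': [19.4653, 6.3565, -33.8794, -0.1137, -49.8046, 69.2243]}
[ 0.46906911 -0.18318069  0.14      ]
shift [-0.015, 0.95, -0.085] turn [-0.009, 0.002, 0.001] mm 143.1
```

Request:
send_rows(
  plan=[
    [[0,0.2,-0.02],[-0.01,0,0]],
    [[0,0.4,-0.04],[-0.01,0,0]],
    [[0,0.6,-0.06],[-0.01,0,0]],
    [[0,0.8,-0.08],[-0.01,0,0]],
    [[0,0.93,-0.085],[-0.01,0,0]],
  ],
)

```text
time_s: 6.25
tcp_pos: [0.4684, -0.1817, 0.1372]
eef_rot: [-34.8, 89.9, 144.2]
contact_force: [0.6, 1.0, -5.7]
gripper_width: 0.0579
```

Request:
send_rows(
  plan=[
    [[0.1,0,0],[0,0,0]],
    [[0.2,0,0],[0,0,0]],
    [[0.3,0,0],[0,0,0]],
    [[0.4,0,0],[0,0,0]],
    [[0.47,0,0],[0,0,0]],
  ],
)

```text
time_s: 6.75
tcp_pos: [0.4672, -0.1815, 0.0654]
eef_rot: [-25.8, 89.8, 153.1]
contact_force: [0.4, 0.4, -5.0]
gripper_width: 0.0578
```

Run:
```python
from h import *
st(); 
god(bw([-.11,.006,.0575]),BY,-1)
c=r.capture("top"); P=cloud(c); ok=c["range_z"]>0
c2=r.capture("side"); cv2.imwrite("pics/b.png",np.hstack([cv2.resize(x["color"][a:b,d:e][...,::-1],(400,400),interpolation=cv2.INTER_CUBIC) for x,a,b,d,e in((c,90,250,230,390),(c2,60,220,140,300))]))
```

```text
{'time_s': 6.75, 'tcp_pos': [0.4672, -0.1815, 0.0654], 'eef_rot': [-25.83, 89.7556, 153.0998], 'contact_force': [0.4092, 0.3998, -4.9608], 'gripper_width': 0.0578, 'joints': [1.1747, 15.847, -33.6834, -0.1765, -40.6854, 87.889]}
shift [0.053, -0.009, -0.013] turn [-0.002, 0.005, 0.002] mm 8.3
```

View pics/b.png

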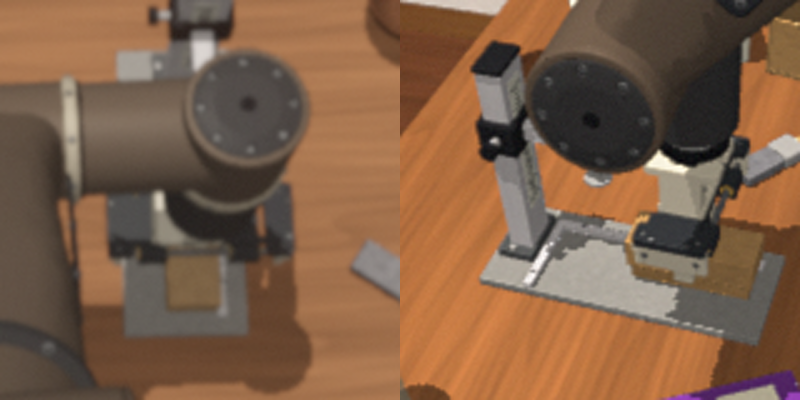

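Run:
```python
from h import *
A=[]
for n in("side","top"):
    c=r.capture(n); P=cloud(c); ok=c["range_z"]>0; A.append(P[ok])
q=np.vstack(A); q=(q-BO)@R.from_euler("z",BY,degrees=True).as_matrix()
q=q[(abs(q[:,1])<.15)&(q[:,0]>-.3)&(q[:,0]<.04)]
for z in np.arange(.08,.46,.02):
    b=q[(q[:,2]>z)&(q[:,2]<z+.02)]
    if len(b)>5: print(z.round(2),len(b),"x",np.percentile(b[:,0],[1,99]).round(3),"y",np.percentile(b[:,1],[1,99]).round(3))
```

```text
0.08 162 x [-0.186 -0.122] y [-0.037  0.033]
0.1 70 x [-0.151 -0.076] y [-0.082  0.095]
0.12 682 x [-0.151  0.011] y [-0.079  0.1  ]
0.14 1402 x [-0.151 -0.075] y [-0.09   0.103]
0.16 185 x [-0.141 -0.089] y [-0.081  0.095]
0.18 135 x [-0.134  0.039] y [0.007 0.058]
0.2 483 x [-0.151 -0.078] y [-0.004  0.057]
0.22 112 x [-0.156 -0.087] y [-0.003  0.049]
0.24 268 x [-0.158 -0.098] y [-0.025  0.053]
0.26 275 x [-0.158 -0.106] y [-0.024  0.052]
0.28 254 x [-0.157 -0.114] y [-0.024  0.052]
0.3 245 x [-0.157 -0.12 ] y [-0.026  0.051]
0.32 137 x [-0.157 -0.133] y [-0.02   0.046]
0.34 42 x [-0.159 -0.14 ] y [-0.018  0.041]
0.36 87 x [-0.162 -0.129] y [-0.043  0.038]
0.38 98 x [-0.161 -0.135] y [-0.038  0.036]
0.4 81 x [-0.161 -0.145] y [-0.03   0.129]
0.42 287 x [-0.166 -0.147] y [-0.028  0.146]
0.44 797 x [-0.162 -0.069] y [-0.025  0.146]
```

Request:
send_rows(
  plan=[
    [[0.03,0,0],[0,0,0]],
    [[0.04,0,0],[0,0,0]],
    [[0.045,0,0],[0,0,0]],
    [[0.05,0,0],[0,0,0]],
    [[0.052,0,0],[0,0,0]],
  ],
)

```text
time_s: 7.45
tcp_pos: [0.4683, -0.1816, 0.0591]
eef_rot: [-31.9, 89.8, 147.1]
contact_force: [-0.1, 0.0, -4.0]
gripper_width: 0.0576
```

Request:
send_rows(
  plan=[
    [[0.006,0,0],[0,0,0]],
    [[0.012,0,0],[0,0,0]],
    [[0.012,0.008,0],[0,0,0]],
    [[0.012,0.016,0],[0,0,0]],
    [[0.012,0.024,0],[0,0,0]],
  ],
  force=12,
)

```text
time_s: 7.95
tcp_pos: [0.4683, -0.1853, 0.0573]
eef_rot: [-32.3, 89.9, 146.7]
contact_force: [0.3, 0.8, -4.2]
gripper_width: 0.0578
```

Run:
```python
from h import *
st(); god(bw([-.11,0,.057]),BY,-1)
```

```text
{'time_s': 7.95, 'tcp_pos': [0.4683, -0.1853, 0.0573], 'eef_rot': [-32.2843, 89.8517, 146.7011], 'contact_force': [0.2636, 0.7509, -4.2412], 'gripper_width': 0.0578, 'joints': [0.7323, 16.7047, -33.9246, -0.1305, -39.4936, 88.3539]}
shift [0.002, 0.006, -0.005] turn [-0.0, 0.003, 0.002] mm 1.2
```

Request:
send_rows(
  plan=[
    [[0.003,0,0],[0,0,0]],
    [[0.006,0,0],[0,0,0]],
    [[0.01,0,0],[0,0,0]],
    [[0.013,0,0],[0,0,0]],
    [[0.013,0,0],[0,0,0]],
  ],
)

```text
time_s: 8.45
tcp_pos: [0.4685, -0.1854, 0.0569]
eef_rot: [-35.9, 89.9, 143.1]
contact_force: [-5.9, 3.1, 15.0]
gripper_width: 0.058
```

Request:
send_rows(
  plan=[
    [[-0.001,0,0],[0,0,0]],
    [[-0.001,0.005,0],[0,0,0]],
    [[-0.001,0.01,0],[0,0,0]],
    [[-0.001,0.015,0],[0,0,0]],
    [[-0.001,0.02,0],[0,0,0]],
  ],
)

```text
time_s: 8.95
tcp_pos: [0.4686, -0.1879, 0.057]
eef_rot: [-60.1, 89.9, 118.9]
contact_force: [-0.2, 11.3, 2.9]
gripper_width: 0.0577
```

Request:
send_rows(
  plan=[
    [[0,0,0],[0,0,0]],
    [[0,0,0],[0,0,0]],
    [[0,0,0],[0,0,0]],
    [[0,0,0],[0,0,0]],
    [[-0.1,0,0],[0,0,0]],
  ],
  jaw=1,
)

```text
time_s: 9.45
tcp_pos: [0.4673, -0.1879, 0.0706]
eef_rot: [-23.5, 89.7, 155.5]
contact_force: [-0.6, -0.0, -1.3]
gripper_width: 0.0868
```

Request:
send_rows(
  plan=[
    [[-0.2,0,0],[0,0,0]],
    [[-0.4,0,0],[0,0,0]],
    [[-0.4,0,0.2],[0,0,0]],
    [[-0.4,0,0.4],[0,0,0]],
    [[-0.4,0,0.62],[0,0,0]],
  ],
)

```text
time_s: 9.95
tcp_pos: [0.3739, -0.1864, 0.1312]
eef_rot: [-24.5, 89.7, 154.5]
contact_force: [0.1, 0.1, 0.0]
gripper_width: 0.0874
```

Run:
```python
from h import *
st(); god(bw([-.205,0.0,.055]),BY,-1)
c=r.capture("wrist"); P=cloud(c); ok=c["range_z"]>0; save(c,"w3")
np.savez("w3.npz",**{k:c[k] for k in("color","range_z","mtx","pose")})
for d in r.trace(c,"carton")[:1]:
    q=P[d["mask"]&ok]; q=(q-BO)@R.from_euler("z",BY,degrees=True).as_matrix(); z=np.median(q[:,2]); q=q[abs(q[:,2]-.07)<.006]
    print(d["score"],d["uv"],z,cv2.minAreaRect((q[:,:2]*1000).astype(np.float32)))
```

```text
{'time_s': 9.95, 'tcp_pos': [0.3739, -0.1864, 0.1312], 'eef_rot': [-24.4621, 89.7481, 154.5089], 'contact_force': [0.0872, 0.142, 0.0451], 'gripper_width': 0.0874, 'joints': [0.7169, 2.6512, -39.1805, -0.1488, -48.3944, 88.3531]}
shift [0.508, -0.012, -0.003] turn [-0.001, 0.005, 0.002] mm 76.2
0.98 [30.9, 178.5] 0.0410637393539294 ((0.0, 0.0), (0.0, 0.0), 0.0)
```

View pics/w3.png

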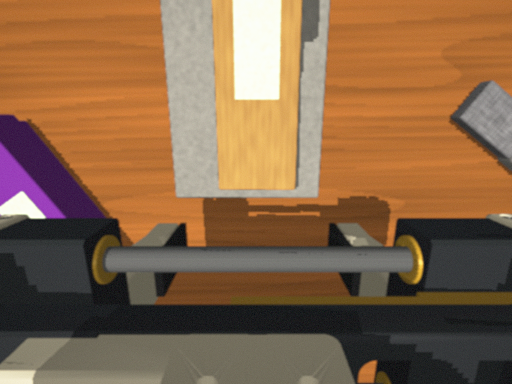

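```bash
cat >> h.py <<'E'
def board(P): return (P-BO)@R.from_euler("z",BY,degrees=True).as_matrix()
def lidplate(c):
    q=board(cloud(c)); ok=(c["range_z"]>0)&(abs(q[...,1])<.12)&(q[...,0]>-.25)&(q[...,0]<.1)
    for nm,lo,hi in(("lid",.060,.080),("fence",.018,.027),("plate",.006,.017)):
        b=q[ok&(q[...,2]>lo)&(q[...,2]<hi)]
        if len(b)<20: continue
        print(nm,len(b),"z",np.median(b[:,2]).round(4),"x",np.percentile(b[:,0],[.5,99.5]).round(4))
        for x in np.arange(-.2,.1,.03):
            y=b[abs(b[:,0]-x)<.006,1]
            if len(y)>8: print("  x",x.round(3),"y",np.percentile(y,[1,99]).round(4))
E
python3 - <<'E'
from h import *
lidplate(dict(np.load("w3.npz")))
E
```

```text
lid 15803 z 0.0706 x [-0.1836 -0.0608]
  x -0.17 y [-0.0293  0.0271]
  x -0.14 y [-0.0296  0.0271]
  x -0.11 y [-0.0293  0.0271]
  x -0.08 y [-0.0294  0.0269]
plate 14961 z 0.0129 x [-0.207  -0.0398]
  x -0.2 y [-0.0597  0.0771]
  x -0.17 y [-0.0604  0.0775]
  x -0.14 y [-0.0602  0.0774]
  x -0.11 y [-0.0605  0.0776]
  x -0.08 y [-0.0603  0.0776]
  x -0.05 y [-0.0604  0.0777]
```

Request:
send_rows(
  plan=[
    [[0.1,0,0],[0,0,0]],
    [[0.2,0,0],[0,0,0]],
    [[0.3,0,0],[0,0,0]],
    [[0.4,0,0],[0,0,0]],
    [[0.5,0,0],[0,0,0]],
  ],
  jaw=-1,
)

```text
time_s: 10.55
tcp_pos: [0.3708, -0.1862, 0.0555]
eef_rot: [-27.4, 89.7, 151.5]
contact_force: [0.6, -0.0, 0.4]
gripper_width: 0.0531
```

Request:
send_rows(
  plan=[
    [[0,0,0],[0,0,0]],
    [[0,0,0],[0,0,0]],
    [[0,0,0],[0,0,0]],
    [[0,0,-0.03],[0,0,0]],
    [[0,0,-0.06],[0,0,0]],
  ],
)

```text
time_s: 11.05
tcp_pos: [0.3806, -0.1864, 0.0561]
eef_rot: [-36.3, 89.8, 142.6]
contact_force: [0.2, 0.5, -0.7]
gripper_width: 0.0134
```

Request:
send_rows(
  plan=[
    [[0,0,-0.06],[0,0,0]],
    [[0,0,-0.12],[0,0,0]],
    [[0,0,-0.18],[0,0,0]],
    [[0,0,-0.24],[0,0,0]],
    [[0,0,-0.3],[0,0,0]],
  ],
)

```text
time_s: 11.55
tcp_pos: [0.4254, -0.1872, 0.0557]
eef_rot: [-24.8, 89.6, 154.1]
contact_force: [-8.0, 2.0, 5.5]
gripper_width: 0.0005
```

Request:
send_rows(
  plan=[
    [[0,0,-0.06],[0,0,0]],
    [[0,0,-0.12],[0,0,0]],
    [[0,0,-0.18],[0,0,0]],
    [[0,0,-0.24],[0,0,0]],
    [[0,0,-0.28],[0,0,0]],
  ],
)

```text
time_s: 12.05
tcp_pos: [0.4678, -0.1881, 0.0553]
eef_rot: [-20.2, 89.6, 158.7]
contact_force: [-4.9, 0.8, 3.5]
gripper_width: 0.0005
```

Run:
```python
from h import *
s=st(); print(board(np.array(s["tcp_pos"]))); god(bw([-.0905,-.001,.055]),BY,-1)
```

```text
{'time_s': 12.05, 'tcp_pos': [0.4678, -0.1881, 0.0553], 'eef_rot': [-20.1953, 89.583, 158.712], 'contact_force': [-4.8838, 0.7526, 3.5141], 'gripper_width': 0.0005, 'joints': [0.3381, 17.0579, -33.7065, -0.241, -39.6235, 88.7553]}
[-0.11121573 -0.00191952  0.05531109]
shift [0.001, -0.006, -0.138] turn [-0.002, 0.009, 0.003] mm 20.7
```

Request:
send_rows(
  plan=[
    [[0,-0.002,-0.03],[0,0,0]],
    [[0,-0.003,-0.06],[0,0,0]],
    [[0,-0.004,-0.08],[0,0,0]],
    [[0,-0.005,-0.1],[0,0,0]],
    [[0,-0.005,-0.11],[0,0,0]],
  ],
)

```text
time_s: 12.55
tcp_pos: [0.4845, -0.1878, 0.0552]
eef_rot: [-18.5, 89.6, 160.4]
contact_force: [-5.6, -0.4, 4.0]
gripper_width: 0.0006
```

Request:
send_rows(
  plan=[
    [[0,0,-0.005],[0,0,0]],
    [[0,0,-0.01],[0,0,0]],
    [[0,0,-0.014],[0,0,0]],
    [[0,0,-0.018],[0,0,0]],
    [[0,0,-0.022],[0,0,0]],
  ],
)

```text
time_s: 13.05
tcp_pos: [0.4877, -0.1878, 0.0552]
eef_rot: [-18.1, 89.6, 160.8]
contact_force: [-4.8, -0.1, 3.9]
gripper_width: 0.0005
```

Run:
```python
from h import *
s=st(); print(board(np.array(s["tcp_pos"])))
```

```text
{'time_s': 13.05, 'tcp_pos': [0.4877, -0.1878, 0.0552], 'eef_rot': [-18.0731, 89.5573, 160.8315], 'contact_force': [-4.7949, -0.1223, 3.8581], 'gripper_width': 0.0005, 'joints': [0.3587, 18.5121, -31.3769, -0.2277, -40.5284, 88.7195]}
[-0.09130835 -0.00131589  0.05518959]
```

Request:
send_rows(
  plan=[
    [[0,0,-0.004],[0,0,0]],
    [[0,0,-0.008],[0,0,0]],
    [[0,0,-0.011],[0,0,0]],
    [[0,0,-0.014],[0,0,0]],
    [[0,0,-0.014],[0,0,0]],
  ],
)

```text
time_s: 13.55
tcp_pos: [0.4883, -0.1879, 0.055]
eef_rot: [-13.8, 89.4, 165.1]
contact_force: [-8.0, 1.5, 6.8]
gripper_width: 0.0006
```

Request:
send_rows(
  plan=[
    [[0,0,-0.006],[0,0,0]],
    [[0,0,-0.012],[0,0,0]],
    [[0,0,-0.016],[0,0,0]],
    [[0,0,-0.02],[0,0,0]],
    [[0,0,-0.02],[0,0,0]],
  ],
)

```text
time_s: 14.05
tcp_pos: [0.4882, -0.1879, 0.0547]
eef_rot: [-10.3, 89.1, 168.5]
contact_force: [-13.4, 1.9, 11.2]
gripper_width: 0.0005
```

Request:
send_rows(
  plan=[
    [[0,0,0.05],[0,0,0]],
    [[-0.05,0,0.15],[0,-0.015,0]],
    [[-0.2,0,0.3],[0,-0.015,0]],
    [[-0.4,0,0.45],[0,-0.015,0]],
    [[-0.6,0,0.55],[0,-0.015,0]],
  ],
)

```text
time_s: 14.55
tcp_pos: [0.4057, -0.1865, 0.1472]
eef_rot: [-6.0, 88.4, 172.8]
contact_force: [0.0, -0.4, 0.4]
gripper_width: 0.0005
```

Run:
```python
from h import *
s=st(); print(board(np.array(s["tcp_pos"])))
c=r.capture("wrist"); lidplate(c); np.savez("w4.npz",**{k:c[k] for k in("color","range_z","mtx","pose")})
c2=r.capture("side"); lidplate(c2); c3=r.capture("top"); lidplate(c3)
im=np.hstack([cv2.resize(c["color"][...,::-1],(400,300)),cv2.resize(c2["color"][70:205,140:320][...,::-1],(400,300),interpolation=cv2.INTER_CUBIC)])
cv2.imwrite("pics/c.png",im)
```

```text
{'time_s': 14.55, 'tcp_pos': [0.4057, -0.1865, 0.1472], 'eef_rot': [-6.0409, 88.4472, 172.8132], 'contact_force': [0.0396, -0.3936, 0.3902], 'gripper_width': 0.0005, 'joints': [0.566, 5.0882, -33.8331, -0.2636, -52.6176, 88.451]}
[-0.17329397 -0.00141169  0.14717603]
lid 7029 z 0.0705 x [-0.0786 -0.0257]
  x -0.08 y [-0.029   0.0271]
  x -0.05 y [-0.029   0.0276]
  x -0.02 y [-0.0281  0.0277]
fence 1313 z 0.0228 x [-0.1872 -0.0229]
  x -0.17 y [-0.0361 -0.0263]
  x -0.14 y [-0.0362 -0.0264]
  x -0.11 y [-0.0361 -0.0266]
  x -0.08 y [-0.0359 -0.0263]
  x -0.02 y [-0.0364 -0.0358]
plate 23279 z 0.0129 x [-0.2047 -0.007 ]
  x -0.2 y [-0.0596  0.0766]
  x -0.17 y [-0.0597  0.0767]
  x -0.14 y [-0.0593  0.077 ]
  x -0.11 y [-0.0594  0.0767]
  x -0.08 y [-0.0598  0.0767]
  x -0.05 y [-0.0604  0.0773]
  x -0.02 y [-0.0603  0.0774]
lid 860 z 0.0694 x [-0.0802  0.0961]
  x -0.08 y [-0.0245  0.0298]
  x -0.05 y [-0.0258  0.0298]
  x -0.02 y [-0.0284  0.0305]
  x 0.01 y [-0.0268  0.0304]
  x 0.04 y [-0.0289  0.0293]
  x 0.07 y [-0.0245  0.0297]
fence 318 z 0.022 x [-0.1873  0.0998]
  x -0.17 y [-0.0337 -0.0247]
  x -0.14 y [-0.0348 -0.0241]
  x -0.11 y [-0.0351 -0.0236]
  x -0.08 y [-0.0338  0.0259]
  x 0.07 y [0.0195 0.0797]
  x 0.1 y [0.023  0.0386]
plate 2357 z 0.0121 x [-0.2085  0.0962]
  x -0.2 y [-0.056   0.0797]
  x -0.17 y [-0.0561  0.0797]
  x -0.14 y [-0.0565  0.0802]
  x -0.11 y [-0.0573  0.0813]
  x -0.08 y [-0.057   0.0805]
  x -0.05 y [0.0237 0.0808]
  x -0.02 y [0.0233 0.0811]
  x 0.01 y [0.0233 0.0801]
  x 0.04 y [0.0226 0.0809]
  x 0.07 y [0.0238 0.0824]
  x 0.1 y [0.0366 0.0803]
lid 114 z 0.0701 x [0.0463 0.0922]
  x 0.07 y [-0.0012  0.0269]
fence 135 z 0.0216 x [-0.206  0.099]
  x 0.07 y [0.0289 0.0788]
  x 0.1 y [0.0249 0.0501]
plate 817 z 0.0118 x [-0.2427  0.099 ]
  x -0.2 y [-0.0604  0.0772]
  x -0.17 y [-0.1105  0.0837]
  x 0.1 y [-0.0576  0.0777]
```

View pics/c.png

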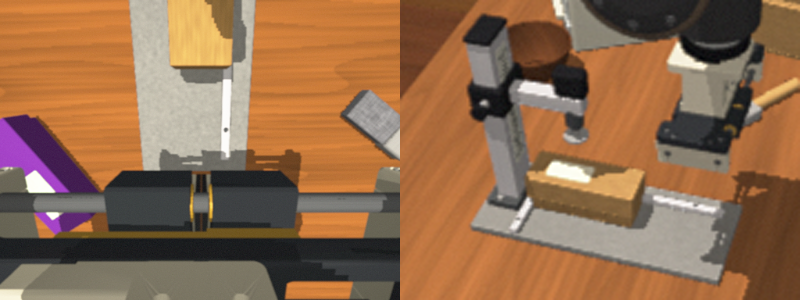

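Run:
```python
from h import *
god(bw([-.15,-.001,.057]),BY,-1); god(bw([-.078,-.001,.057]),BY,-1,frm=(bw([-.15,-.001,.057]),BY))
```

```text
shift [0.608, -0.002, -0.151] turn [-0.003, 0.026, 0.003] mm 94.0
shift [0.0, -0.0, -0.48] turn [0.0, 0.0, 0.0] mm 72.0
```

Request:
send_rows(
  plan=[
    [[0.1,0,0],[0,0.026,0]],
    [[0.25,0,0],[0,0.026,0]],
    [[0.4,0,-0.05],[0,0.026,0]],
    [[0.55,0,-0.1],[0,0.026,0]],
    [[0.6,0,-0.15],[0,0.026,0]],
  ],
  jaw=1,
  force=10,
)

```text
time_s: 15.2
tcp_pos: [0.4279, -0.1866, 0.0559]
eef_rot: [-40.9, 89.7, 138.0]
contact_force: [-0.2, 0.2, -0.2]
gripper_width: 0.0349
```

Request:
send_rows(
  plan=[
    [[0,0,0],[0,0,0]],
    [[0,0,-0.1],[0,0,0]],
    [[0,0,-0.2],[0,0,0]],
    [[0,0,-0.35],[0,0,0]],
    [[0,0,-0.46],[0,0,0]],
  ],
)

```text
time_s: 15.7
tcp_pos: [0.4997, -0.1881, 0.0571]
eef_rot: [-78.3, 89.8, 100.6]
contact_force: [0.0, 0.3, 0.6]
gripper_width: 0.0749
```

Run:
```python
from h import *
s=st(); print(board(np.array(s["tcp_pos"]))); god(bw([-.077,-.001,.057]),BY,-1)
```

```text
{'time_s': 15.7, 'tcp_pos': [0.4997, -0.1881, 0.0571], 'eef_rot': [-78.2664, 89.8476, 100.6115], 'contact_force': [0.0437, 0.3004, 0.6205], 'gripper_width': 0.0749, 'joints': [0.3125, 19.0501, -30.1283, -0.2292, -40.849, 88.7387]}
[-0.07928817 -0.00141987  0.05708226]
shift [0.001, -0.003, -0.015] turn [-0.003, 0.001, 0.003] mm 2.3
```

Request:
send_rows(
  plan=[
    [[0,0,-0.01],[0,0,0]],
    [[0,0,-0.01],[0,0,0]],
    [[0,0,-0.01],[0,0,0]],
    [[0,0,-0.01],[0,0,0]],
    [[0,0,-0.01],[0,0,0]],
  ],
  jaw=-1,
  force=10,
)

```text
time_s: 16.2
tcp_pos: [0.5005, -0.1881, 0.0573]
eef_rot: [-72.4, 89.8, 106.4]
contact_force: [-2.0, 1.9, 2.9]
gripper_width: 0.0578
```

Request:
send_rows(
  plan=[
    [[0,0,0],[0,0,0]],
    [[0,0,0],[0,0,0]],
    [[0,0,0],[0,0,0]],
    [[0,0.003,0],[0,0,0]],
    [[0,0.006,0],[0,0,0]],
  ],
)

```text
time_s: 16.7
tcp_pos: [0.5004, -0.1885, 0.0573]
eef_rot: [-72.2, 89.8, 106.7]
contact_force: [-1.1, 8.5, 3.6]
gripper_width: 0.058
```

Request:
send_rows(
  plan=[
    [[0,0.003,-0.005],[0,0,0]],
    [[0,0.006,-0.01],[0,0,0]],
    [[0,0.006,-0.015],[0,0,0]],
    [[0,0.006,-0.015],[0,0,0]],
    [[0,0.006,-0.015],[0,0,0]],
  ],
)

```text
time_s: 17.2
tcp_pos: [0.5005, -0.1886, 0.0572]
eef_rot: [-43.2, 89.6, 135.6]
contact_force: [-8.4, 8.5, 9.5]
gripper_width: 0.0582
```

Request:
send_rows(
  plan=[
    [[0,0,0],[0,0,0]],
    [[0,0,0],[0,0,0]],
    [[0,0,0],[0,0,0]],
    [[0,-0.006,0.02],[0,0,0]],
    [[0,-0.006,0.2],[0,0.02,0]],
  ],
  jaw=1,
)

```text
time_s: 17.7
tcp_pos: [0.4732, -0.1873, 0.0573]
eef_rot: [-164.6, 89.2, 14.4]
contact_force: [-0.7, 0.6, 0.4]
gripper_width: 0.0868
```

Request:
send_rows(
  plan=[
    [[0,0,0.2],[0,0,0]],
    [[-0.1,0,0.4],[0,0,0]],
    [[-0.4,0,0.45],[0,0,0]],
    [[-0.7,0,0.45],[0,0,0]],
    [[-0.99,0,0.45],[0,0,0]],
  ],
)

```text
time_s: 18.2
tcp_pos: [0.4029, -0.1867, 0.207]
eef_rot: [-166.1, 89.2, 12.8]
contact_force: [1.3, -1.6, -0.2]
gripper_width: 0.0876
```

Run:
```python
from h import *
s=st(); print(board(np.array(s["tcp_pos"])))
c=r.capture("wrist"); lidplate(c); np.savez("w5.npz",**{k:c[k] for k in("color","range_z","mtx","pose")}); save(c,"w5")
q=board(cloud(c)); m=(c["range_z"]>0)&(abs(q[...,0])<.07)&(abs(q[...,1])<.04)
for lo,hi in((.12,.135),(.135,.15),(.15,.18),(.18,.205),(.205,.225),(.225,.24)):
    b=q[m&(q[...,2]>lo)&(q[...,2]<hi)]
    if len(b)>10: print(lo,len(b),np.percentile(b,[2,50,98],axis=0).round(4).tolist())
c3=r.capture("top"); q=board(cloud(c3)); m=(c3["range_z"]>0)&(abs(q[...,0])<.023)&(abs(q[...,1])<.03)&(q[...,2]>.2)
b=q[m]; print("top grip",len(b),np.percentile(b,[2,50,98],axis=0).round(4).tolist())
b=q[(c3["range_z"]>0)&(q[...,2]>.06)&(q[...,2]<.08)&(abs(q[...,1])<.05)&(abs(q[...,0])<.12)]; print("top lid",len(b),np.percentile(b,[1,50,99],axis=0).round(4).tolist())
```

```text
{'time_s': 18.2, 'tcp_pos': [0.4029, -0.1867, 0.207], 'eef_rot': [-166.0856, 89.1834, 12.8422], 'contact_force': [1.2732, -1.5662, -0.1836], 'gripper_width': 0.0876, 'joints': [0.5696, -0.3715, -30.6636, -0.2027, -58.91, 88.4616]}
[-0.1760613  -0.00168746  0.2069526 ]
lid 6003 z 0.0706 x [-0.0787 -0.0002]
  x -0.08 y [-0.0293  0.0267]
  x -0.05 y [-0.0295  0.0271]
  x -0.02 y [-0.0296  0.0271]
fence 948 z 0.0229 x [-0.1867  0.0139]
  x -0.17 y [-0.0356 -0.0268]
  x -0.14 y [-0.036  -0.0264]
  x -0.11 y [-0.0364 -0.0269]
  x -0.08 y [-0.0356 -0.0264]
  x -0.05 y [-0.0359 -0.0355]
  x -0.02 y [-0.0362 -0.0359]
  x 0.01 y [-0.0364 -0.035 ]
plate 17516 z 0.0129 x [-0.2062  0.021 ]
  x -0.2 y [-0.0596  0.0767]
  x -0.17 y [-0.0598  0.0768]
  x -0.14 y [-0.0599  0.0764]
  x -0.11 y [-0.0599  0.0766]
  x -0.08 y [-0.0598  0.0767]
  x -0.05 y [-0.0606  0.0777]
  x -0.02 y [-0.0603  0.0775]
  x 0.01 y [-0.0609  0.0772]
top grip 81 [[-0.003, -0.0109, 0.2104], [0.0083, 0.0, 0.2302], [0.0185, 0.0101, 0.2352]]
top lid 74 [[0.0581, -0.0024, 0.0605], [0.0676, 0.0136, 0.07], [0.1044, 0.0272, 0.0797]]
```

View pics/w5.png

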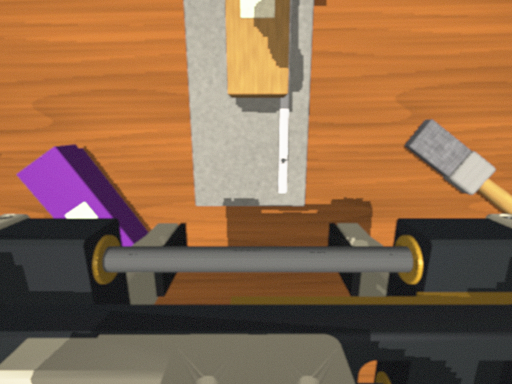

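Run:
```python
from h import *
god(bw([-.09,0,.315]),BY,-1); god(bw([0,0,.30]),BY,-1,frm=(bw([-.09,0,.315]),BY))
```

```text
shift [-0.68, -0.016, -0.565] turn [-0.0, -0.031, 0.003] mm 132.6
shift [0.1, -0.0, -0.6] turn [0.0, 0.0, 0.0] mm 91.2
```

Request:
send_rows(
  plan=[
    [[-0.2,-0.01,0],[0,-0.031,0]],
    [[-0.4,-0.016,-0.1],[0,-0.031,0]],
    [[-0.6,-0.016,-0.25],[0,-0.031,0]],
    [[-0.68,-0.016,-0.45],[0,-0.031,0]],
    [[-0.68,-0.016,-0.565],[0,-0.031,0]],
  ],
)

```text
time_s: 18.8
tcp_pos: [0.4914, -0.1868, 0.317]
eef_rot: [-157.7, 89.8, 21.3]
contact_force: [-0.4, -0.4, 0.2]
gripper_width: 0.0875
```

Request:
send_rows(
  plan=[
    [[0,0,-0.15],[0,0,0]],
    [[0.05,0,-0.3],[0,0,0]],
    [[0.1,0,-0.45],[0,0,0]],
    [[0.1,0,-0.6],[0,0,0]],
    [[0.1,0,-0.6],[0,0,0]],
  ],
)

```text
time_s: 19.3
tcp_pos: [0.5831, -0.1883, 0.3003]
eef_rot: [-133.5, 89.9, 45.5]
contact_force: [-0.4, -0.2, -0.0]
gripper_width: 0.0873
```

Run:
```python
from h import *
s=st(); print(board(np.array(s["tcp_pos"]))); god(bw([0,0,.216]),BY,-1)
c=r.capture("wrist"); q=board(cloud(c)); m=(c["range_z"]>0)&(abs(q[...,0])<.05)&(abs(q[...,1])<.04)
b=q[m&(q[...,2]>.2)&(q[...,2]<.245)]
if len(b): print(len(b),np.percentile(b,[2,50,98],axis=0).round(4).tolist())
c=r.capture("side"); q=board(cloud(c)); m=(c["range_z"]>0)&(abs(q[...,0])<.03)&(abs(q[...,1])<.03)
b=q[m&(q[...,2]>.1)&(q[...,2]<.245)]; print(len(b),np.percentile(b,[2,50,98],axis=0).round(4).tolist())
b=q[(c["range_z"]>0)&(q[...,2]>.06)&(q[...,2]<.08)&(abs(q[...,1])<.05)&(abs(q[...,0])<.12)]; print("lid",len(b),np.percentile(b,[1,50,99],axis=0).round(4).tolist())
```

```text
{'time_s': 19.3, 'tcp_pos': [0.5831, -0.1883, 0.3003], 'eef_rot': [-133.5324, 89.8863, 45.4536], 'contact_force': [-0.3585, -0.1936, -0.0448], 'gripper_width': 0.0873, 'joints': [0.2919, 12.9995, -2.6872, -0.0838, -74.2332, 88.7168]}
[ 4.05492218e-03 -1.55746689e-04  3.00325470e-01]
shift [0.562, -0.0, 0.028] turn [-0.0, -0.002, 0.002] mm 84.4
1422 [[-0.0151, -0.0118, 0.2057], [0.0068, -0.0011, 0.2308], [0.0225, 0.0094, 0.2325]]
483 [[-0.0191, -0.0086, 0.1338], [-0.0006, 0.009, 0.1962], [0.027, 0.0132, 0.2312]]
lid 881 [[-0.0798, -0.0281, 0.0603], [-0.0002, 0.0067, 0.0695], [0.1082, 0.0305, 0.0777]]
```

Request:
send_rows(
  plan=[
    [[0.12,0.005,0.02],[0,0,0]],
    [[0.25,0.005,0.02],[0,0,0]],
    [[0.38,0.005,0.025],[0,0,0]],
    [[0.48,0.005,0.025],[0,0,0]],
    [[0.56,0.005,0.025],[0,0,0]],
  ],
)

```text
time_s: 19.9
tcp_pos: [0.5766, -0.1889, 0.2168]
eef_rot: [-136.6, 89.8, 42.3]
contact_force: [0.6, -0.5, -0.0]
gripper_width: 0.0875
```

Request:
send_rows(
  plan=[
    [[0,0,0],[0,0,0]],
    [[0,0,0],[0,0,0]],
    [[0,0,0],[0,0,0]],
    [[0,0,0],[0,0,0]],
    [[0,0,0],[0,0,0]],
  ],
  jaw=-1,
  force=20,
)

```text
time_s: 20.4
tcp_pos: [0.5769, -0.1889, 0.2174]
eef_rot: [-148.1, 89.8, 30.8]
contact_force: [-0.2, -0.4, 0.6]
gripper_width: 0.0534
```

Request:
send_rows(
  plan=[
    [[0,0,0],[0,0,0]],
    [[0,0,0],[0,0,0]],
    [[0,0,0],[0,0,0]],
    [[0,0,0],[0,0,0]],
    [[0,0,0],[0,0,0]],
  ],
)

```text
time_s: 20.9
tcp_pos: [0.5769, -0.1896, 0.2174]
eef_rot: [-163.7, 89.8, 15.3]
contact_force: [0.5, -4.3, -0.1]
gripper_width: 0.0216
```

Request:
send_rows(
  plan=[
    [[0.05,0,0],[0,0,0]],
    [[0.12,0,0],[0,0,0]],
    [[0.2,0,0],[0,0,0]],
    [[0.27,0,0],[0,0,0]],
    [[0.33,0,0],[0,0,0]],
  ],
)

```text
time_s: 21.4
tcp_pos: [0.5769, -0.1897, 0.1679]
eef_rot: [-167.9, 89.8, 11.0]
contact_force: [-3.2, -0.8, 4.9]
gripper_width: 0.0218
```

Run:
```python
from h import *
s=st(); print(board(np.array(s["tcp_pos"])))
c=r.capture("side"); q=board(cloud(c)); m=(c["range_z"]>0)&(abs(q[...,0])<.025)&(abs(q[...,1])<.025)
b=q[m&(q[...,2]>.072)&(q[...,2]<.2)]; print(len(b)); 
for d in r.trace(c,"foot")[:1]:
    p=q[d["mask"]&(c["range_z"]>0)]; print("foot",d["score"],d["uv"],np.percentile(p,[5,50,95],axis=0).round(4).tolist())
cv2.imwrite("pics/d.png",cv2.resize(c["color"][80:190,160:290][...,::-1],(780,660)[:2] and (700,592),interpolation=cv2.INTER_CUBIC))
```

```text
{'time_s': 21.4, 'tcp_pos': [0.5769, -0.1897, 0.1679], 'eef_rot': [-167.9252, 89.8333, 11.039], 'contact_force': [-3.2268, -0.7639, 4.8625], 'gripper_width': 0.0218, 'joints': [0.1935, 17.5925, -14.3406, -0.037, -57.9033, 88.7903]}
[-0.00209602 -0.00159286  0.16790788]
249
foot 0.58 [123.6, 328.0] [[-0.066, 0.5116, 0.0149], [0.0133, 0.5452, 0.0397], [0.1051, 0.5731, 0.0423]]
```

View pics/d.png

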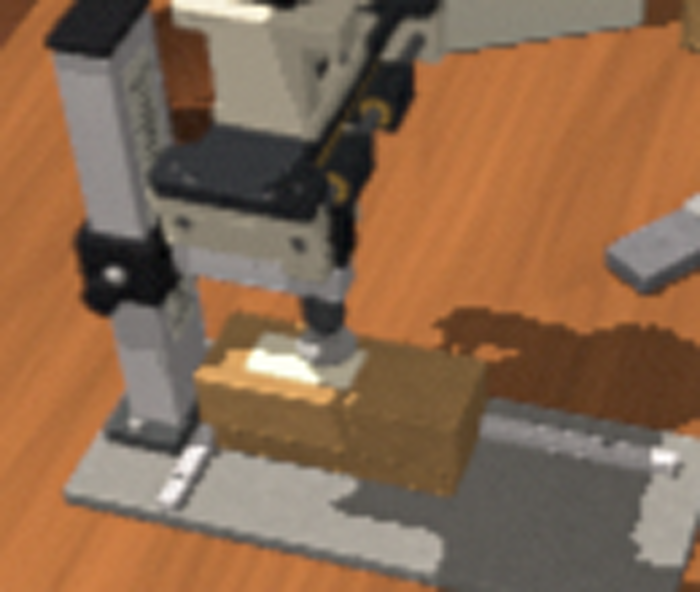

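Request:
send_rows(
  plan=[
    [[0.015,0,0],[0,0,0]],
    [[0.03,0,0],[0,0,0]],
    [[0.04,0,0],[0,0,0]],
    [[0.047,0,0],[0,0,0]],
    [[0.053,0,0],[0,0,0]],
  ],
)

```text
time_s: 22.0
tcp_pos: [0.5769, -0.1896, 0.1588]
eef_rot: [-158.1, 89.9, 20.8]
contact_force: [-2.8, -1.1, 5.0]
gripper_width: 0.0219
```

Request:
send_rows(
  plan=[
    [[0.003,0,0],[0,0,0]],
    [[0.006,0,0],[0,0,0]],
    [[0.008,0,0],[0,0,0]],
    [[0.01,0,0],[0,0,0]],
    [[0.012,0,0],[0,0,0]],
  ],
)

```text
time_s: 22.5
tcp_pos: [0.5769, -0.1897, 0.157]
eef_rot: [-159.6, 89.9, 19.4]
contact_force: [-2.7, -1.4, 5.0]
gripper_width: 0.0219
```

Request:
send_rows(
  plan=[
    [[0.003,0,0],[0,0,0]],
    [[0.006,0,0],[0,0,0]],
    [[0.008,0,0],[0,0,0]],
    [[0.01,0,0],[0,0,0]],
    [[0.012,0,0],[0,0,0]],
  ],
)

```text
time_s: 23.0
tcp_pos: [0.5769, -0.1896, 0.1556]
eef_rot: [-162.8, 89.9, 16.1]
contact_force: [-3.7, 0.1, 8.3]
gripper_width: 0.0218
```

Request:
send_rows(
  plan=[
    [[0.004,0,0],[0,0,0]],
    [[0.008,0,0],[0,0,0]],
    [[0.012,0,0],[0,0,0]],
    [[0.016,0,0],[0,0,0]],
    [[0.018,0,0],[0,0,0]],
  ],
)

```text
time_s: 23.5
tcp_pos: [0.5769, -0.1896, 0.1535]
eef_rot: [-167.4, 89.8, 11.6]
contact_force: [-4.0, 1.0, 10.0]
gripper_width: 0.0219
```

Request:
send_rows(
  plan=[
    [[0.003,0,0],[0,0,0]],
    [[0.006,0,0],[0,0,0]],
    [[0.008,0,0],[0,0,0]],
    [[0.008,0,0],[0,0,0]],
    [[0.008,0,0],[0,0,0]],
  ],
)

```text
time_s: 24.0
tcp_pos: [0.5769, -0.1896, 0.153]
eef_rot: [-170.7, 89.8, 8.3]
contact_force: [-4.5, 1.8, 9.8]
gripper_width: 0.0216
```

Run:
```python
from h import *
for _ in range(4):
    s=r.get_state(); print(np.round(s["contact_force"],2),np.round(s["tcp_pos"],4)); r.capture("side")
```

```text
[-4.51  1.82  9.83] [ 0.5769 -0.1896  0.153 ]
[-4.55 -0.34  9.48] [ 0.5769 -0.1897  0.153 ]
[-5.29  0.53  9.42] [ 0.5769 -0.1896  0.153 ]
[-4.24 -0.43  8.64] [ 0.5769 -0.1897  0.153 ]
```

Request:
send_rows(
  plan=[
    [[0.003,0,0],[0,0,0]],
    [[0.006,0,0],[0,0,0]],
    [[0.01,0,0],[0,0,0]],
    [[0.014,0,0],[0,0,0]],
    [[0.018,0,0],[0,0,0]],
  ],
)

```text
time_s: 24.7
tcp_pos: [0.5769, -0.1897, 0.1511]
eef_rot: [-175.2, 89.8, 3.8]
contact_force: [-4.9, 0.9, 11.9]
gripper_width: 0.0218
```

Run:
```python
from h import *
F=[]
for i in range(3):
    c=r.capture("side"); s=r.get_state(); F.append(s["contact_force"])
print(np.mean(F,0).round(2),s["tcp_pos"])
cv2.imwrite("pics/e.png",cv2.resize(c["color"][120:160,195:245][...,::-1],(700,560),interpolation=cv2.INTER_CUBIC))
god(np.array(s["tcp_pos"])+[0,0,.1],BY,-1)
```

```text
[-4.75  1.17 11.01] [ 0.57691787 -0.18963949  0.15107943]
shift [-0.667, -0.0, -0.002] turn [-0.0, -0.004, 0.0] mm 100.0
```

View pics/e.png

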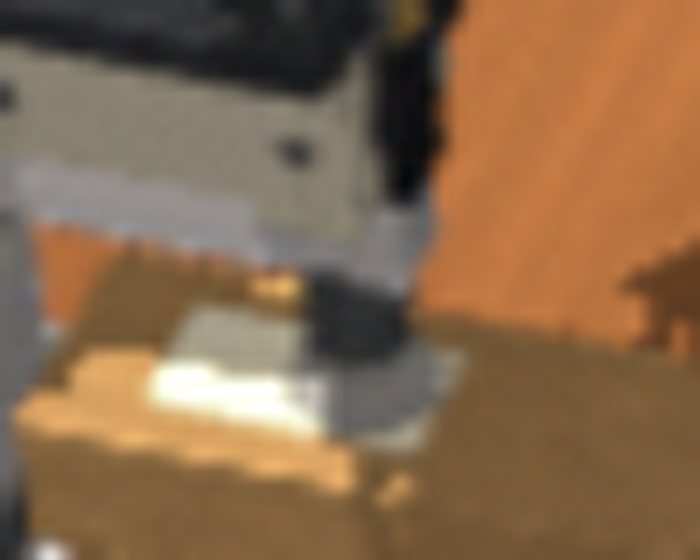

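Request:
send_rows(
  plan=[
    [[-0.002,0,0],[0,0,0]],
    [[-0.004,0,0],[0,0,0]],
    [[-0.004,0,0],[0,0,0]],
    [[-0.004,0,0],[0,0,0]],
    [[-0.004,0,0],[0,0,0]],
  ],
)

```text
time_s: 25.35
tcp_pos: [0.5769, -0.1896, 0.1511]
eef_rot: [-171.6, 89.8, 7.4]
contact_force: [1.8, -3.0, -4.5]
gripper_width: 0.0223
```

Request:
send_rows(
  plan=[
    [[0,0,0],[0,0,0]],
    [[0,0,0],[0,0,0]],
    [[0,0,0],[0,0,0]],
    [[0,0,0],[0,0,0]],
    [[0,0,0],[0,0,0]],
  ],
  jaw=1,
)

```text
time_s: 25.85
tcp_pos: [0.5769, -0.1895, 0.1512]
eef_rot: [-170.1, 89.8, 8.9]
contact_force: [0.4, 0.1, -0.0]
gripper_width: 0.0565
```

Request:
send_rows(
  plan=[
    [[0,0,0],[0,0,0]],
    [[0,0,0],[0,0,0]],
    [[0,0,0],[0,0,0]],
    [[-0.1,0,0],[0,0,0]],
    [[-0.25,0,0],[0,0,0]],
  ],
)

```text
time_s: 26.35
tcp_pos: [0.5758, -0.1895, 0.1877]
eef_rot: [-88.2, 90.0, 90.7]
contact_force: [-0.1, -0.4, 0.5]
gripper_width: 0.0871
```

Request:
send_rows(
  plan=[
    [[-0.2,0,0],[0,0,0]],
    [[-0.4,0,0],[0,0,0]],
    [[-0.6,0,0],[0,0,0]],
    [[-0.8,0,0],[0,0,0]],
    [[-0.95,0,0.1],[0,0,0]],
  ],
)

```text
time_s: 26.85
tcp_pos: [0.5619, -0.1894, 0.3318]
eef_rot: [-166.9, 89.9, 12.1]
contact_force: [-0.8, -0.1, -1.2]
gripper_width: 0.0878
```

Request:
send_rows(
  plan=[
    [[0,0,0.2],[0,0,0]],
    [[0,0,0.4],[0,0,0]],
    [[0,0,0.6],[0,0,0]],
    [[0,0,0.8],[0,0,0]],
    [[0,0,0.99],[0,0,0]],
  ],
)

```text
time_s: 27.35
tcp_pos: [0.412, -0.1867, 0.3316]
eef_rot: [-165.6, 89.9, 13.4]
contact_force: [-0.5, -0.3, 0.2]
gripper_width: 0.0878
```

Run:
```python
from h import *
for n in("wrist","side","top"):
    c=r.capture(n); q=board(cloud(c)); ok=c["range_z"]>0
    g=q[ok&(abs(q[...,0])<.017)&(abs(q[...,1])<.009)&(q[...,2]>.15)&(q[...,2]<.185)]
    l=q[ok&(abs(q[...,0]+.05)<.02)&(abs(q[...,1])<.02)&(q[...,2]>.05)&(q[...,2]<.09)]
    e=q[ok&(q[...,0]<.075)&(abs(q[...,0])<.1)&(abs(q[...,1])<.05)&(q[...,2]>.062)&(q[...,2]<.078)]
    print(n,"grip",len(g),np.percentile(g[:,2],[50,90]).round(4) if len(g) else "","lid",len(l),np.median(l[:,2]).round(4) if len(l) else "",np.percentile(e[:,:2],[1,99],axis=0).round(4).tolist())
    if n!="wrist":
        cv2.imwrite(f"pics/f_{n}.png",cv2.resize(c["color"][...,::-1],(400,300)) if n=="top" else cv2.resize(c["color"][80:176,170:298][...,::-1],(400,300),interpolation=cv2.INTER_CUBIC))
cv2.imwrite("pics/f.png",np.hstack([cv2.imread("pics/f_side.png"),cv2.imread("pics/f_top.png")]))
print(np.linalg.inv(down(0).as_matrix())@np.eye(3)[2])
s=r.get_state(); c=r.capture("wrist"); R0=R.from_euler("xyz",s["eef_rot"],degrees=True)
print("cam in tool",R0.inv().apply(c["pose"][:3,3]-s["tcp_pos"]).round(4),(R0.inv().as_matrix()@c["pose"][:3,:3]).round(3).tolist(),c["mtx"][0].round(1))
```

```text
wrist grip 719 [0.165  0.1661] lid 900 0.0706 [[-0.0785, -0.03], [0.0512, 0.0269]]
side grip 65 [0.164  0.1652] lid 130 0.0698 [[-0.0796, -0.0279], [0.0675, 0.0302]]
top grip 0  lid 0  [[-0.0291, 0.0076], [-0.023, 0.0244]]
[-1.  0.  0.]
cam in tool [-0.1401 -0.0007 -0.0711] [[-0.001, -0.261, 0.965], [1.0, -0.0, 0.001], [0.0, 0.965, 0.261]] [274.2   0.  257.2]
```

View pics/f.png

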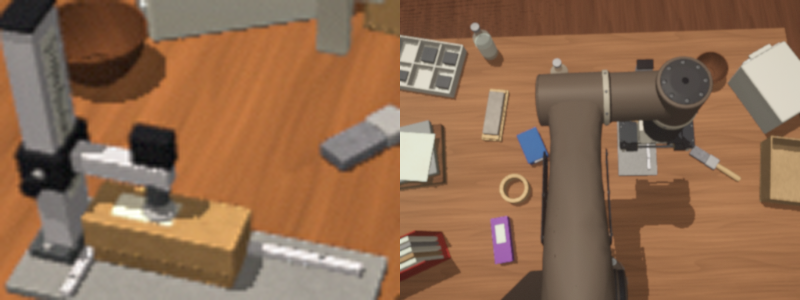

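Run:
```python
from h import *
print(r.close_job())
```

```text
the job is handed in; nothing more can be done
None
```

The job is done and handed in at about 27.5 s of the 72 s allowed. The carton lies flat and home in the corner, and the gauge foot rests on its lid about half-way in.

**Carton:** I carried the kraft carton by its lid to the board and set it against the side fence. I then pushed it along to the end fence and nudged it into both together. In that nudge it stopped moving against about 8 N on each fence. The last wrist pictures show the lid parallel to the side fence and within about 0.5 mm of the expected home position.

**Gauge:** I lowered the slide by its grip until the foot touched the lid, then 6 mm further, and let go.

| Check on how far the stem is pushed in | Result |
|---|---|
| Travel after the foot touched | about 6 mm |
| Force while lowering | about 6.1 mm |
| Heights measured after letting go, wrist camera | 5.6 mm |
| Heights measured after letting go, side camera | 5.8 mm |

**Not confirmed:** I could not see the dark line on the stem, because the side camera is too coarse, so the half-way position rests on the checks above. The top camera gave no usable final height or position, as the arm was in its view.

**Other things:** the other things and the purple look-alikes were not touched. Those visible in the last picture looked unmoved, but the arm hid part of the table.

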